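Find the blind hole in the board jig with the stop pin

ROBOT

A 6-joint arm with a two-finger parallel gripper is mounted at the origin on the work surface. World frame = base frame: x ahead of the robot, y to its left, z up, the work surface at z = 0. Lengths are in m, angles in rad, forces in N, time in s.
With the tool pointing down it reaches from about 0.375 to 0.9 m from the base axis. Payload 3.1 kg.
Tool frame: the origin (TCP) lies midway between the tips of the shut fingers; the grasp point (between the pads) lies grip_point_offset behind it (grip_point_offset is the distance from the TCP to the grasp point, in m); x points along the fingers, y is the direction in which the jaws open and shut, and the axes are right-handed (so a half turn about x gives the same grasp; the last joint's range is limited). The gripper opens to 87 mm and grips with 3 to 60 N. Pads are 19 mm wide; open, the fingers measure 117 mm over their backs; the gripper's body (75 mm by 190 mm) begins 51 mm behind the grasp point.
Start: joints at [-1.433, 0.527, 1.433, -0, 1.181, -0.178], TCP at [0.194, -0.594, 0.223] pointing down, gripper open.
Joint ranges: [-3.08, 3.08], [-0.75, 2.2], [0.22, 2.44], [-1.43, 4.57], [0, 2.65], [-2.85, 2.85]. Speed limits (rad/s): [2.79, 2.79, 3.14, 3.14, 3.14, 3.14].

INTERFACE

Orientations are given as a rotation vector (axis times angle).
In Python, from rig import observe, grab_frame, camera_model, close_job, grip_point_offset gives the robot as it stands.
- The arm moves only by the shell command python3 -m creep 'ROWS'. ROWS is JSON, a list of rows, each a list of 5 numbers: the shift along the tool's x, y, z as a fraction of full scale, then the turn about the tool's x as a fraction of full scale, then the gripper command: -1 is shut, 1 is fully open, values between are in proportion. A call has 1 to 12 rows; each row shifts and turns the pose as measured when the row begins, along the tool's axes as they then stand; what a row does not reach is not made up. Full scale, the value 1, is 0.02 m for a shift and 0.08 rad for a turn. A row lasts 1/8 s, in which the tool goes at most 62.5 mm and 10.7 degrees, less where a joint would pass 70% of its speed; a pose out of reach is approached as far as the arm can. A call with a number of a shift or a turn outside -1 to 1 is refused whole. A call with a gripper value outside its range is refused whole. The fingers move at their own pace and stop on an object; the grip force is fixed at half the most. Time passes only in rows, so rows that do not move let the fingers close. It gives the time, the measured TCP pose, the force and the opening at its end, in the units of the state.
- observe(): the state, without advancing time (a new reading comes with each control period).
- grab_frame(name): name is "scene" or "side" or "wrist"; returns the picture (384x512x3 uint8, blue, green, red); there is no depth.
- camera_model(name): a dict with "fx", "fy", "cx", "cy" (pixels), "eye" and "orientation" of the camera in the world. Camera axes: x right, y up, looking along -z (the intrinsics and any distortion apply to the point x, -y, -z); pixel columns grow to the right and rows downward; lengths in m; the calibration is good to about 2 mm. A picture is of the moment at which its call begins: read the wrist's pose just before it. camera_model takes no time and is no camera call; for the wrist camera it gives the pose at the moment of the call.
- close_job(): hands the job in, once; it reports no verdict.
The state is a dict: "time_s": time; "joints": joint angles; "joint_vel": joint speeds; "joint_efforts": joint torques, N m; "eef_pos": TCP position; "tcp_rot": TCP orientation; "force": force on the tool from outside, world axes, zero at the start; "wrist_torque": the same for the moment, N m; "grip_width": finger opening in m.
Only numpy, scipy, OpenCV 4.12 (cv2) and the standard library are available. Lean on these libraries where they do the work, as an engineer would, in place of code of your own. Each camera call takes 0.05 s, during which the arm holds its last target.

TASK

Take the red-handled stop pin out of the wooden stand and stand its nose on the black strip of the aluminium circuit-board jig, then slide it lightly along the strip until it drops into the hidden blind hole. Push it gently home until its collar is flat on the strip, let go of it, and leave everything else on the bench where it is.

Things in the scene. Friction and masses are not known exactly. Their poses are not given: they have to be found in the camera images.
- pin: Stop pin, upright in any one of the stand's three sockets, about 80 g. Origin: middle of its flat nose; z up its axis. Steel shank 10 mm dia., 24 mm long, the last 6 mm tapering to a 5 mm nose; steel collar 26 mm dia. from 24 to 30 mm; neck 14 mm dia. to 38 mm; red plastic handle. Parked, its collar rests on the wood, nose 24 mm below.
- pin_handle (a point): Where to grip: middle of the pin's red handle, 62 mm above its nose, on the axis. The handle is 20 mm dia. and runs from 38 to 80 mm above the nose.
- jig: Aluminium circuit-board jig, fixed, 110 (x) by 230 (y) by 46 mm high (screw heads to 54 mm); a green board sticks out to x = 120 mm on its +x side, its parts at most 55 mm up. Origin: centre of its underside, z up. A precision part: over 40 N of contact from pin or gripper damages it (side load on a pin in the hole is multiplied by leverage); 3 to 8 N is ample.
- strip (a point): Centre of the jig's window, on the face of the black strip 40 mm above the table. The strip is flat, level, rigid, 50 mm (jig x) by 120 mm (jig y), 6 mm below the metal round it. It has one blind hole, black on black, 11.5 mm dia., 1 mm chamfer, 28 mm deep: anywhere within 25 mm of this point along y and 1.5 mm along x, new each time. Pin home: nose 16 mm above the table.
- stand: Wooden tool stand, fixed, 60 (x) by 210 (y) by 34 mm high, origin at the centre of its underside, z up. Three sockets of 11.5 mm dia., 30 mm deep, on its y axis at -75, 0 and 75 mm.
- driver_yellow: Nut driver with a yellow handle 22 mm dia., upright in a stand socket, its top 94 mm above the table. Origin at the lower end of its shank. Leave alone.
- driver_blue: The same with a blue handle. Leave alone.
- meter: Yellow multimeter lying on the table, 150 by 75 by 38 mm, origin at the centre of its underside. Leave alone.
- jar: Amber jar with a white cap, 60 mm dia., 75 mm high, origin at the centre of its underside. Leave alone.
- loose_board: Loose green circuit board on the table, 90 by 60 by 14 mm, origin at the centre of its underside. Leave alone.
- wrench: Steel wrench lying on the table, origin at the centre of its underside. Leave alone.
There are look-alikes about, which are no part of the job. There is more than one size of the pin; the job needs the smallest.

How it is judged:
On the way, in this order (a step that is already met when the one before it is completed fails the run):
1. the pin's nose stands on the black strip, touching it, upright to 15 degrees (x of pin in the frame of jig between -0.012 and 0.012 m and y of pin in the frame of jig between -0.06 and 0.06 m and z of pin in the frame of jig between 0.034 and 0.043 m and contact force between pin and jig above 0.2 N and angle between pin's own z axis and vertical below 0.26 rad), for 0.1 s.
2. the pin has dropped into the blind hole and its collar is down on the strip (within 3 mm) (x of pin in the frame of jig between -0.012 and 0.012 m and y of pin in the frame of jig between -0.06 and 0.06 m and z of pin in the frame of jig below 0.019 m and angle between pin's own z axis and vertical below 0.1 rad), for 0.2 s.
At the end, for the whole second after the job is handed in: The pin stands in the blind hole of the jig, upright to 0.08 rad, its nose less than 18 mm above the table (collar within 2 mm of the strip), at rest and released; the bystanders are within 15 mm of where they were (x of pin in the frame of jig between -0.012 and 0.012 m and y of pin in the frame of jig between -0.06 and 0.06 m and z of pin in the frame of jig between 0.012 and 0.018 m and angle between pin's own z axis and vertical below 0.08 rad and linear speed of pin below 0.01 m/s and contact force between pin and the fingers below 0.05 N and distance of each of driver_yellow, driver_blue, meter, jar, loose_board, wrench from where it was at the start of the episode below 0.015 m); the robot touches nothing.
It fails at once if the pin is pressed against the jig with more than 40 N (contact force between pin and jig above 40 N).
It fails at once if the robot strikes the jig itself with more than 40 N (contact force between jig and the fingers above 40 N or contact force between jig and the arm above 40 N).
It fails at once if a bystander is moved more than 15 mm (distance of any of driver_yellow, driver_blue, meter, jar, loose_board, wrench from where it was at the start of the episode above 0.015 m).
It also fails if it takes over 72 s, if anything falls off the work surface, if the arm or the gripper's body presses on something with over 40 N, if the wrist force passes 120 N, or if a joint passes its speed limit or range.

## Working session

There is one attempt and no reset: what is moved stays moved. The work goes in short steps, Python scripts to look and compute and a shell command to move; the robot and the scene stay as the last step left them, time stands still between calls to the robot, and variables do not carry over. Pictures are saved under pics/ and viewed, and the job is handed in when it is done.

```bash
mkdir -p pics; ls
cat > h.py <<'E'
import numpy as np, cv2
from rig import observe, grab_frame, camera_model, grip_point_offset
from scipy.spatial.transform import Rotation as R
E
python3 - <<'E'
from h import *
s=observe()
for k,v in s.items(): print(k,np.round(v,4))
print(grip_point_offset)
for n in ("scene","side","wrist"):
    print(n,camera_model(n))
    cv2.imwrite(f"pics/{n}0.png",grab_frame(n))
E
```

```text
pics
time_s 0.0
joints [-1.4335  0.5284  1.4339 -0.      1.1814 -0.1785]
joint_vel [-0.0004 -0.0003  0.0003  0.0004  0.0007  0.0014]
joint_efforts [ 1.00000e-04 -4.40043e+01 -1.76589e+01  6.34000e-02  5.83000e-02
 -2.00000e-04]
eef_pos [ 0.194  -0.5934  0.2216]
tcp_rot [ 2.0518  0.3289 -2.0517]
force [-0.2589  0.2859  0.2275]
wrist_torque [ 0.0054 -0.0272 -0.0209]
grip_width 0.0871
0.0187
scene {'fx': 492.8170754659048, 'fy': 492.8170754659048, 'cx': 250.778285791753, 'cy': 189.49387902784736, 'eye': array([ 1.41875111, -0.06641317,  0.88374133]), 'orientation': array([0.6483074 , 0.66105533, 1.53434532])}
side {'fx': 441.1535640457657, 'fy': 441.1535640457657, 'cx': 256.76092043047396, 'cy': 193.10876162763424, 'eye': array([ 0.33830248, -1.01866379,  0.67225652]), 'orientation': array([ 0.99706116, -0.10857275, -0.24332113])}
wrist {'fx': 314.13830966411285, 'fy': 314.13830966411285, 'cx': 260.3327683742737, 'cy': 194.08270685927462, 'eye': array([ 0.27407679, -0.56729077,  0.38348426]), 'orientation': array([-0.26488533,  0.19586091, -1.24412886])}
```

View pics/scene0.png

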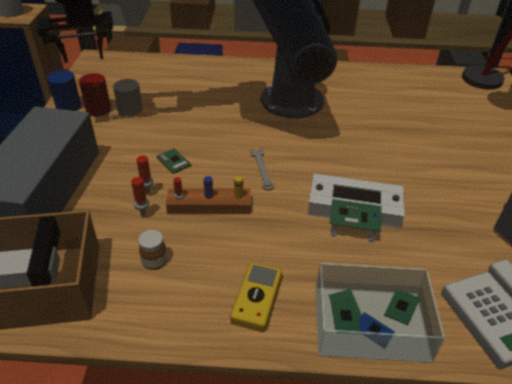

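View pics/side0.png

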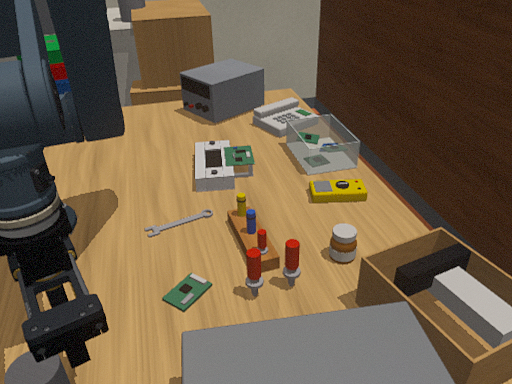

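View pics/wrist0.png

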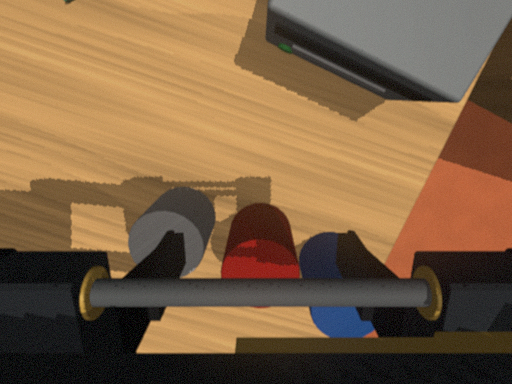

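Candidates for the pin: in the scene view, red handles at (178,187) in the stand's socket, and (143,165) and (139,190) in loose holders. In the side view they are at (262,240) in the stand, and (254,264) and (292,257). The big red cup at (95,95) is clearly not it. The description says smallest and in the stand, so I choose scene (178,187) and check it in a close crop.

```bash
cat >> h.py <<'E'
def ray(cam,uv):
    m=cam if isinstance(cam,dict) else camera_model(cam)
    d=np.array([(uv[0]-m['cx'])/m['fx'],-(uv[1]-m['cy'])/m['fy'],-1.])
    d=R.from_rotvec(m['orientation']).apply(d)
    return np.array(m['eye']),d/np.linalg.norm(d)
def onz(cam,uv,z):
    e,d=ray(cam,uv); return e+d*(z-e[2])/d[2]
def tri(c1,u1,c2,u2):
    a,d=ray(c1,u1); b,e=ray(c2,u2)
    A=np.stack([d,-e],1); t=np.linalg.lstsq(A,b-a,rcond=None)[0]
    p,q=a+t[0]*d,b+t[1]*e
    return (p+q)/2,np.linalg.norm(p-q)
def proj(cam,P):
    m=cam if isinstance(cam,dict) else camera_model(cam)
    c=R.from_rotvec(m['orientation']).inv().apply(np.asarray(P)-m['eye'])
    return np.array([m['cx']+m['fx']*c[0]/-c[2], m['cy']-m['fy']*c[1]/-c[2]])
def crop(img,x0,y0,x1,y1,k,name):
    cv2.imwrite(name,cv2.resize(img[y0:y1,x0:x1],None,fx=k,fy=k,interpolation=cv2.INTER_CUBIC))
E
python3 - <<'E'
from h import *
a=cv2.imread('pics/scene0.png');b=cv2.imread('pics/side0.png')
crop(a,120,140,270,240,5,'pics/c1.png')
crop(b,190,180,310,300,5,'pics/c2.png')
crop(a,290,160,420,250,6,'pics/c3.png')
crop(b,180,130,270,195,8,'pics/c4.png')
E
```

```text
(no output)
```

View pics/c1.png

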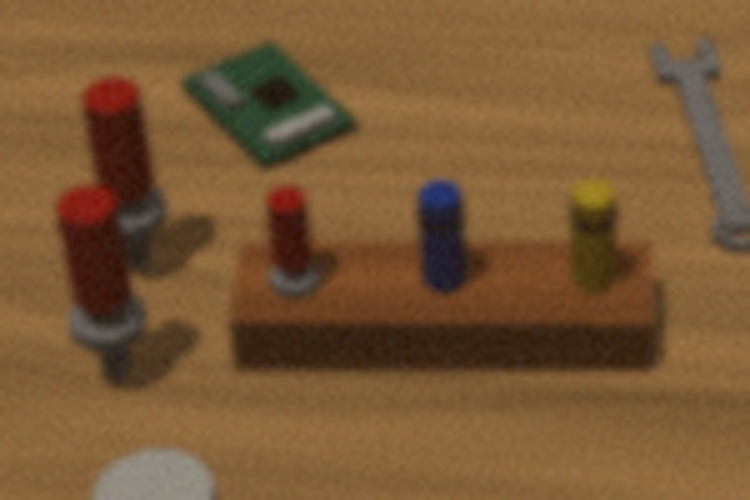

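View pics/c2.png

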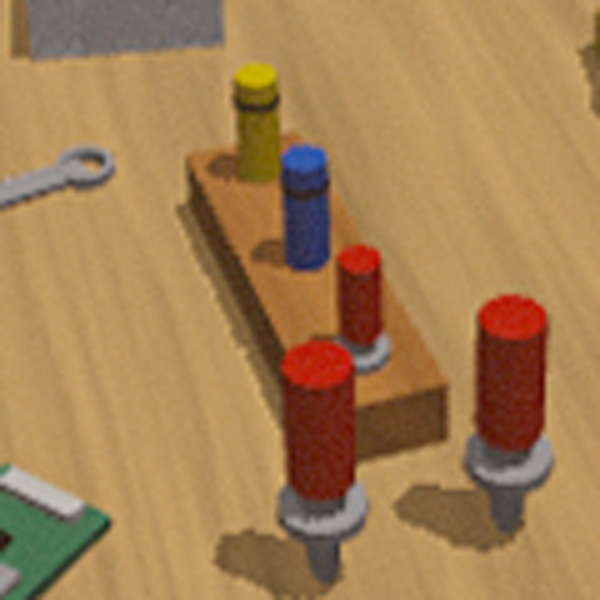

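View pics/c3.png

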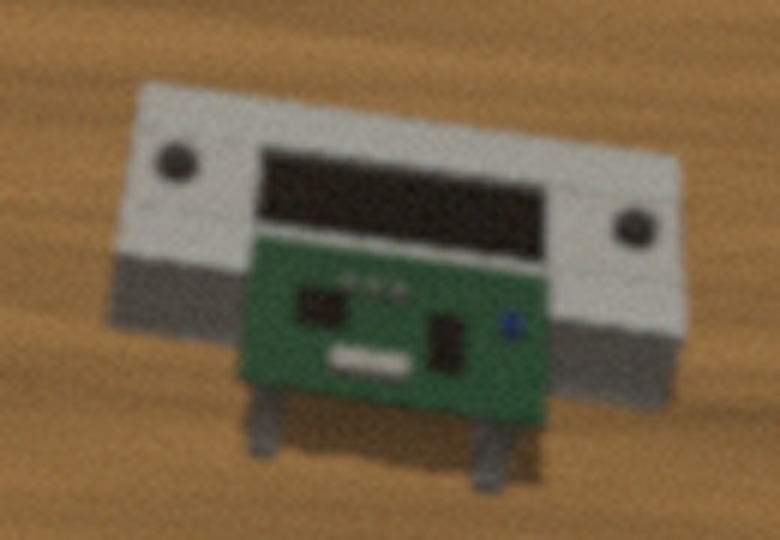

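View pics/c4.png

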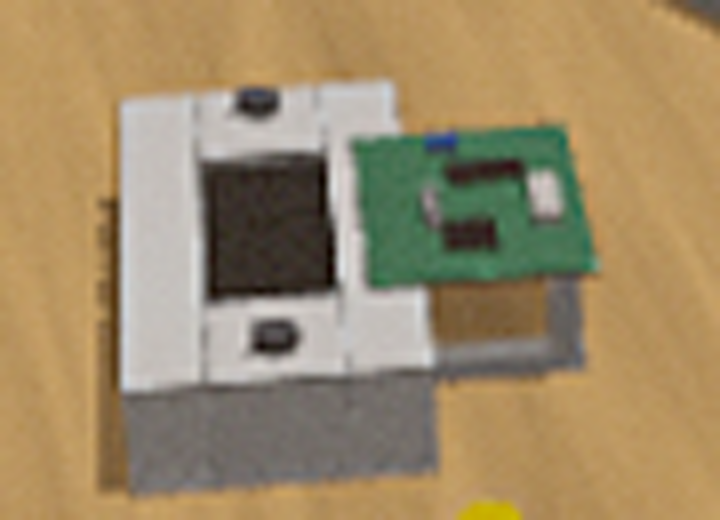

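The crops confirm it. The stand pin's handle (scene 177,180 top) is clearly thinner than the two free-standing pins, and its collar sits on the wood. Next I compute the positions.

Run:
```python
from h import *
s0=np.array([120,140]);d0=np.array([190,180])
def S(x,y):return s0+np.array([x,y])/5
def D(x,y):return d0+np.array([x,y])/5
print('pin top',onz('scene',S(287,200),.09),onz('side',D(359,258),.09),tri('scene',S(287,200),'side',D(359,258)))
print('blue top',onz('scene',S(440,191),.094),onz('side',D(304,157),.094))
print('yel top',onz('scene',S(594,193),.094),onz('side',D(256,75),.094))
def J(x,y):return np.array([290,160])+np.array([x,y])/6
def K(x,y):return np.array([180,130])+np.array([x,y])/8
print('jig scene', [np.round(onz('scene',J(*p),.046),4) for p in [(143,82),(678,155),(683,333),(115,255)]])
print('jig side', [np.round(onz('side',K(*p),.046),4) for p in [(122,388),(120,100),(393,82),(433,368)]])
print('win scene', [np.round(onz('scene',J(*p),.043),4) for p in [(262,148),(545,182),(545,262),(258,220)]])
print('win side', [np.round(onz('side',K(*p),.043),4) for p in [(208,300),(204,158),(325,152),(337,290)]])
s=observe();r=R.from_rotvec(s['tcp_rot']).as_matrix();print(np.round(r,3))
```

```text
pin top [ 0.53073073 -0.28413743  0.09      ] [ 0.52701237 -0.28908848  0.09      ] (array([ 0.52782596, -0.28506643,  0.08708412]), np.float64(0.0005911596176281938))
blue top [ 0.52270957 -0.21027062  0.094     ] [ 0.52121553 -0.21468254  0.094     ]
yel top [ 0.5181757  -0.13553341  0.094     ] [ 0.51553288 -0.1413488   0.094     ]
jig scene [array([0.4281, 0.0547, 0.046 ]), array([0.4578, 0.2817, 0.046 ]), array([0.5658, 0.2657, 0.046 ]), array([0.5385, 0.0395, 0.046 ])]
jig side [array([0.426 , 0.0503, 0.046 ]), array([0.4567, 0.2771, 0.046 ]), array([0.5655, 0.261 , 0.046 ]), array([0.5331, 0.0327, 0.046 ])]
win scene [array([0.4641, 0.1046, 0.043 ]), array([0.4762, 0.2234, 0.043 ]), array([0.5256, 0.2167, 0.043 ]), array([0.5095, 0.1001, 0.043 ])]
win side [array([0.4654, 0.1091, 0.043 ]), array([0.4819, 0.2223, 0.043 ]), array([0.5284, 0.2135, 0.043 ]), array([0.5121, 0.1029, 0.043 ])]
[[-0.     0.311 -0.951]
 [ 0.002 -0.951 -0.311]
 [-1.    -0.002 -0.   ]]
```

Run:
```python
from h import *
# big grey box: near-right corner top/bottom in scene; top corners in side
for uv in [(80,111),(98,135),(97,155),(60,192),(55,215)]:
    print(uv,[np.round(onz('scene',uv,z)[:2],3) for z in (0,.1,.15,)])
for uv in [(182,343),(403,306)]: print(uv,[np.round(onz('side',uv,z)[:2],3) for z in (0,.1,.15)])
for a,b in [((120+112/5,140+95/5),(190+318/5,180+365/5)),((120+88/5,140+205/5),(190+512/5,180+317/5))]:
    print('big pin top',tri('scene',a,'side',b))
print(tri('scene',(80,111),'side',(182,343)), tri('scene',(98,135),'side',(403,306)))
```

```text
(80, 111) [array([ 0.126, -0.673]), array([ 0.272, -0.604]), array([ 0.345, -0.57 ])]
(98, 135) [array([ 0.247, -0.58 ]), array([ 0.38 , -0.522]), array([ 0.446, -0.493])]
(97, 155) [array([ 0.341, -0.555]), array([ 0.463, -0.5  ]), array([ 0.524, -0.472])]
(60, 192) [array([ 0.502, -0.606]), array([ 0.605, -0.545]), array([ 0.657, -0.514])]
(55, 215) [array([ 0.585, -0.589]), array([ 0.679, -0.53 ]), array([ 0.727, -0.501])]
(182, 343) [array([ 0.326, -0.46 ]), array([ 0.328, -0.543]), array([ 0.329, -0.585])]
(403, 306) [array([ 0.764, -0.489]), array([ 0.701, -0.567]), array([ 0.669, -0.607])]
big pin top (array([ 0.48631058, -0.37745514,  0.112749  ]), np.float64(0.0016434458953349784))
big pin top (array([ 0.56785625, -0.37050741,  0.11266197]), np.float64(0.001376043698417528))
(array([ 0.32926181, -0.57690356,  0.13990568]), np.float64(0.001494892774682772)) (array([ 0.60109512, -0.53435161,  0.19369798]), np.float64(0.21319301283875977))
```

```bash
python3 -m creep '[[0,0,0,-1,1],[0,0,0,-1,1],[0,0,0,-1,1],[0,0,0,-1,1],[0,0,0,-1,1],[0,0,0,-1,1],[0,0,0,-1,1],[0,0,0,-1,1],[0,0,0,-1,1],[0,0,0,-1,1],[0,0,0,-1,1],[0,0,0,-1,1]]'
```

```text
time_s: 1.65
eef_pos: [0.1935, -0.5897, 0.2165]
tcp_rot: [1.409, 1.085, -1.397]
force: [-0.0, 0.3, 0.2]
grip_width: 0.087
```

```bash
cat >> h.py <<'E'
def togo(P,yaw):
    """shift to TCP target P in tool axes (units), turn units to jaw yaw"""
    s=observe(); M=R.from_rotvec(s['tcp_rot']).as_matrix()
    d=M.T@(np.asarray(P)-s['eef_pos'])/0.02
    cur=np.arctan2(M[1,1],M[0,1]); t=-((yaw-cur+np.pi)%(2*np.pi)-np.pi)/0.08
    M2=R.from_rotvec([0,0,(yaw-cur)]).as_matrix()@M
    d2=M2.T@(np.asarray(P)-s['eef_pos'])/0.02
    print('t',round(s['time_s'],2),'pos',np.round(s['eef_pos'],4),'F',np.round(s['force'],2),'w',round(s['grip_width'],4),'yaw',round(cur,3),'tilt',np.round(M[:,0],4))
    print('units now-axes',np.round(d,2),'turn',round(t,2),'| units in target-axes',np.round(d2,2))
E
python3 - <<'E'
from h import *
togo([.528,-.375,.215],.08)
E
```

```text
t 1.65 pos [ 0.1935 -0.5897  0.2165] F [-0.01  0.33  0.23] w 0.087 yaw -0.263 tilt [-0.0018  0.0131 -0.9999]
units now-axes [  0.19  13.36 -14.71] turn -4.28 | units in target-axes [ 0.1  17.53 -9.36]
```

```bash
python3 -m creep '[[-0.05,0.9,-0.9,-1,1],[-0.05,0.9,-0.8,-1,1],[-0.05,1,-0.7,-1,1],[-0.05,1,-0.6,-1,1],[-0.05,1,-0.55,-0.3,1],[-0.05,1,-0.5,0,1],[-0.05,1,-0.5,0,1],[-0.05,1,-0.5,0,1],[-0.05,1,-0.5,0,1],[-0.05,1,-0.5,0,1],[-0.05,1,-0.5,0,1],[-0.05,1,-0.5,0,1]]'
python3 - <<'E'
from h import *
togo([.528,-.375,.215],.08)
E
```

```text
time_s: 3.15
eef_pos: [0.4344, -0.44, 0.2256]
tcp_rot: [1.157, 1.27, -1.136]
force: [-0.1, -0.1, 0.2]
grip_width: 0.0874
t 3.15 pos [ 0.4344 -0.44    0.2256] F [-0.1  -0.09  0.21] w 0.0874 yaw 0.09 tilt [-0.0056  0.022  -0.9997]
units now-axes [ 0.58  4.95 -2.8 ] turn 0.12 | units in target-axes [ 0.58  4.93 -2.85]
```

```bash
python3 -m creep '[[0,1,-0.6,0,1],[0,1,-0.6,0,1],[0,1,-0.6,0,1],[0,1,-0.6,0,1],[0,0.7,-0.3,0,1],[0,0,0,0,1]]'
python3 - <<'E'
from h import *
print(camera_model('wrist'))
cv2.imwrite("pics/wrist1.png",grab_frame('wrist'))
togo([.528,-.375,.215],.08)
for p in [(.5285,-.286,.09),(.5285,-.286,.034)]: print(proj('wrist',p))
E
```

```text
time_s: 3.9
eef_pos: [0.5262, -0.3738, 0.2242]
tcp_rot: [1.156, 1.275, -1.135]
force: [-0.6, -0.6, -0.1]
grip_width: 0.0869
{'fx': 314.13830966411285, 'fy': 314.13830966411285, 'cx': 260.3327683742737, 'cy': 194.08270685927462, 'eye': array([ 0.52024262, -0.29393705,  0.38812241]), 'orientation': array([-0.28190039, -0.00585483,  0.09212107])}
t 3.95 pos [ 0.5256 -0.3741  0.2242] F [-0.13 -0.05 -0.54] w 0.087 yaw 0.091 tilt [-0.0091  0.025  -0.9996]
units now-axes [0.46 0.12 0.07] turn 0.14 | units in target-axes [0.46 0.12 0.07]
[273.25622323  94.65127324]
[271.59296591  96.01193521]
```

View pics/wrist1.png

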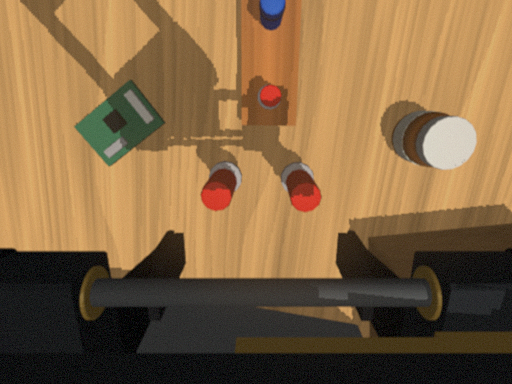

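The wrist view shows the stand pin's red top at about (270,95). The two big free-standing pins are at (217,195) and (305,195), the blue driver at (272,12) and the jar at (445,140).

```bash
cat >> h.py <<'E'
def redtop(img,x0,y0,x1,y1):
    hsv=cv2.cvtColor(img,cv2.COLOR_BGR2HSV); h,s,v=cv2.split(hsv)
    m=(((h<8)|(h>172))&(s>150)&(v>120)).astype(np.uint8)
    z=np.zeros_like(m); z[y0:y1,x0:x1]=m[y0:y1,x0:x1]
    n,l,st,c=cv2.connectedComponentsWithStats(z); i=1+np.argmax(st[1:,4]); return c[i],st[i]
E
python3 - <<'E'
from h import *
a=cv2.imread('pics/wrist1.png'); crop(a,230,60,310,140,7,'pics/c5.png')
c,st=redtop(a,240,70,300,120);print(c,st)
m=camera_model('wrist')
print(onz(m,c,.09)); print(m['eye'])
E
```

```text
[270.25568182  94.91761364] [260  85  22  22 352]
[ 0.52582007 -0.28647501  0.09      ]
[ 0.51977657 -0.29425737  0.38808351]
```

View pics/c5.png

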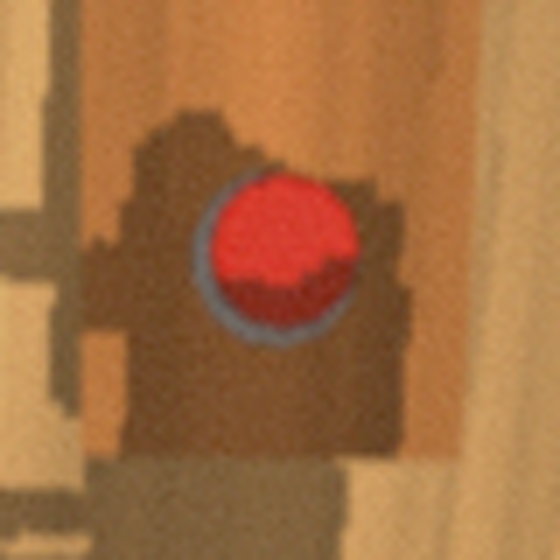

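```bash
python3 -m creep '[[0,0,-1,0,1],[0,0,-1,0,1],[0,0,-1,0,1],[0,0,-1,0,1],[0,0,-0.3,0,1],[0,0,0,0,1]]'
python3 - <<'E'
from h import *
togo([.527,-.287,.12],.08)
E
```

```text
time_s: 4.7
eef_pos: [0.515, -0.2821, 0.227]
tcp_rot: [1.157, 1.276, -1.137]
force: [0.2, -0.9, 0.1]
grip_width: 0.087
t 4.7 pos [ 0.515  -0.2821  0.227 ] F [ 0.24 -0.86  0.08] w 0.087 yaw 0.09 tilt [-0.0103  0.0258 -0.9996]
units now-axes [5.34 0.62 0.44] turn 0.13 | units in target-axes [5.34 0.62 0.44]
```

```bash
python3 -m creep '[[0,0.6,0.4,0,1],[1,0,0,0,1],[1,0,0,0,1],[1,0,0,0,1],[1,0,0,0,1],[1,0,0,0,1],[0.2,0,0,0,1],[0,0,0,0,1]]'
python3 - <<'E'
from h import *
togo([.527,-.287,.0535],.08)
print(camera_model('wrist')['eye'])
cv2.imwrite("pics/wrist2.png",grab_frame('wrist'))
cv2.imwrite("pics/side2.png",grab_frame('side'))
E
```

```text
time_s: 5.7
eef_pos: [0.5369, -0.2988, 0.1197]
tcp_rot: [1.159, 1.258, -1.138]
force: [-0.4, 0.5, -0.2]
grip_width: 0.0869
t 5.7 pos [ 0.5369 -0.2988  0.1197] F [-0.42  0.55 -0.24] w 0.0869 yaw 0.084 tilt [ 8.000e-04  1.560e-02 -9.999e-01]
units now-axes [ 3.32 -0.45 -0.58] turn 0.06 | units in target-axes [ 3.32 -0.45 -0.58]
[ 0.52993947 -0.21740617  0.2827454 ]
```

View pics/side2.png

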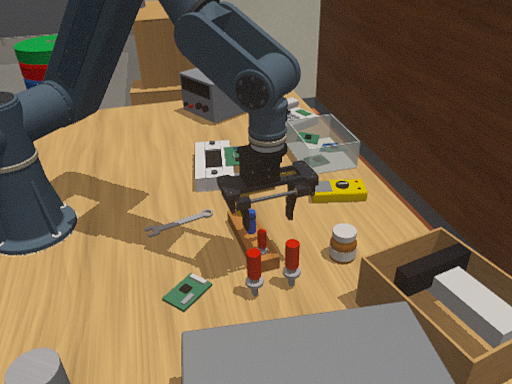

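View pics/wrist2.png

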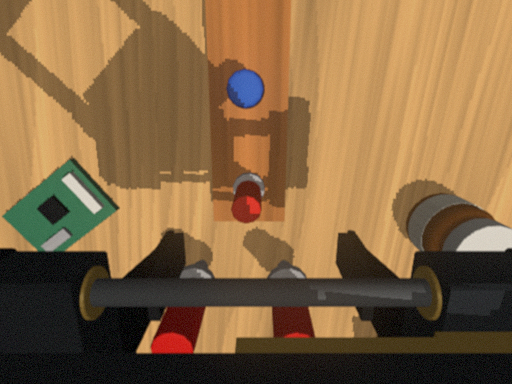

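Run:
```python
from h import *
a=cv2.imread('pics/wrist2.png'); crop(a,210,160,290,235,8,'pics/c6.png')
c,st=redtop(a,220,170,280,235);print(c,st)
m=camera_model('wrist')
for uv in [c,(st[0]+st[2]/2,st[1]+st[3]/2)]: print(onz(m,uv,.09))
```

```text
[246.00844595 208.69087838] [232 195  29  28 592]
[ 0.5266492 -0.2858651  0.09     ]
[ 0.52698376 -0.2860512   0.09      ]
```

View pics/c6.png

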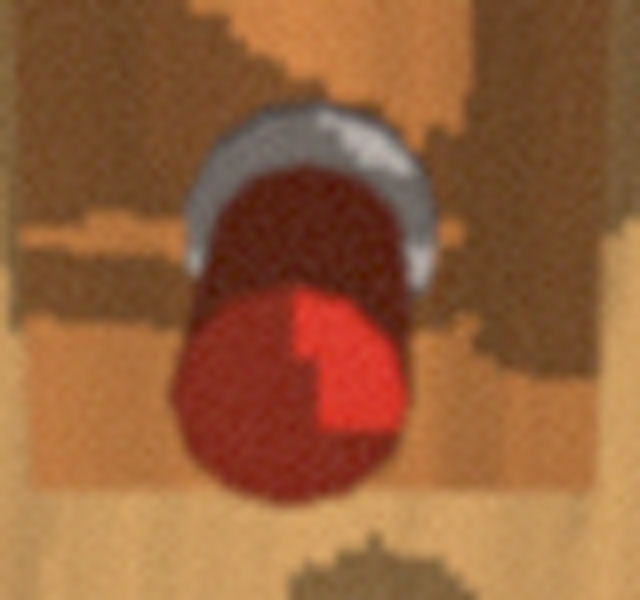

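```bash
python3 -m creep '[[0,-0.5,-0.6,0,1],[0,0,0,0,1],[1,-0.1,-0.1,0,1],[0,0,0,0,1]]'
python3 - <<'E'
from h import *
togo([.527,-.2865,.0535],.08)
E
```

```text
time_s: 6.3
eef_pos: [0.527, -0.2883, 0.104]
tcp_rot: [1.157, 1.247, -1.136]
force: [-0.4, 0.5, -0.0]
grip_width: 0.0873
t 6.3 pos [ 0.527  -0.2883  0.104 ] F [-0.42  0.48 -0.01] w 0.0873 yaw 0.085 tilt [ 0.0091  0.0086 -0.9999]
units now-axes [ 2.53 -0.02 -0.07] turn 0.06 | units in target-axes [ 2.53 -0.02 -0.07]
```

```bash
python3 -m creep '[[0.9,-0.1,-0.15,0,1],[0.8,-0.1,-0.1,0,1],[0.6,-0.05,-0.05,0,1],[0,0,0,0,1]]'
python3 - <<'E'
from h import *
togo([.527,-.2865,.0535],.08)
E
```

```text
time_s: 6.8
eef_pos: [0.5267, -0.2866, 0.0611]
tcp_rot: [1.156, 1.235, -1.134]
force: [0.9, 0.5, -0.5]
grip_width: 0.0867
t 6.8 pos [ 0.5267 -0.2866  0.0611] F [ 0.93  0.49 -0.45] w 0.0867 yaw 0.084 tilt [ 0.0181  0.001  -0.9998]
units now-axes [ 0.38  0.01 -0.  ] turn 0.06 | units in target-axes [ 0.38  0.01 -0.  ]
```

```bash
python3 -m creep '[[0.4,-0.05,-0.05,0,1],[0,0,0,0,1],[0,0,0,0,-1],[0,0,0,0,-1],[0,0,0,0,-1],[0,0,0,0,-1],[0,0,0,0,-1],[0,0,0,0,-1]]'
python3 - <<'E'
from h import *
togo([.527,-.2865,.0535],.08)
E
```

```text
time_s: 7.8
eef_pos: [0.5274, -0.2869, 0.0547]
tcp_rot: [1.155, 1.23, -1.133]
force: [-0.1, -1.3, -0.5]
grip_width: 0.0348
t 7.8 pos [ 0.5274 -0.2869  0.0547] F [-0.08 -1.3  -0.54] w 0.0348 yaw 0.084 tilt [ 0.0217 -0.0019 -0.9998]
units now-axes [ 0.06 -0.02 -0.02] turn 0.06 | units in target-axes [ 0.06 -0.02 -0.02]
```

```bash
python3 -m creep '[[0,0,0,0,-1],[0,0,0,0,-1],[0,0,0,0,-1],[0,0,0,0,-1]]'
python3 - <<'E'
from h import *
togo([.527,-.2865,.0535],.08)
E
```

```text
time_s: 8.3
eef_pos: [0.5271, -0.2869, 0.0547]
tcp_rot: [1.155, 1.231, -1.133]
force: [-0.8, -0.1, 0.2]
grip_width: 0.0187
t 8.3 pos [ 0.5271 -0.2869  0.0547] F [-0.83 -0.12  0.24] w 0.0187 yaw 0.085 tilt [ 0.0211 -0.0017 -0.9998]
units now-axes [ 0.06 -0.01 -0.02] turn 0.06 | units in target-axes [ 0.06 -0.01 -0.02]
```

```bash
python3 -m creep '[[-0.4,0.03,0.03,0,-1],[-0.5,0.06,0.05,0,-1],[-0.6,0.08,0.08,0,-1],[0,0,0,0,-1]]'
python3 - <<'E'
from h import *
togo([.527,-.2865,.19],.08)
E
```

```text
time_s: 8.8
eef_pos: [0.5305, -0.2899, 0.087]
tcp_rot: [1.155, 1.23, -1.133]
force: [-0.3, -0.2, -0.1]
grip_width: 0.0195
t 8.8 pos [ 0.5305 -0.2899  0.087 ] F [-0.26 -0.25 -0.08] w 0.0195 yaw 0.085 tilt [ 0.0214 -0.0018 -0.9998]
units now-axes [-5.15 -0.05 -0.17] turn 0.06 | units in target-axes [-5.15 -0.05 -0.17]
```

```bash
python3 -m creep '[[-1,0,0,0,-1],[-1,0,0,0,-1],[-1,0,0,0,-1],[-1,0,0,0,-1],[-1,0,0,0,-1],[-0.2,0,0,0,-1],[0,0,0,0,-1]]'
python3 - <<'E'
from h import *
togo([.4965,.07,.195],-.13)
cv2.imwrite("pics/side3.png",grab_frame('side'))
cv2.imwrite("pics/wrist3.png",grab_frame('wrist'))
E
```

```text
time_s: 9.68
eef_pos: [0.5281, -0.2894, 0.1942]
tcp_rot: [1.155, 1.23, -1.132]
force: [-1.1, -0.6, -1.0]
grip_width: 0.019
t 9.68 pos [ 0.5281 -0.2894  0.1942] F [-1.07 -0.56 -1.04] w 0.019 yaw 0.084 tilt [ 0.0223 -0.0018 -0.9997]
units now-axes [ -0.11  -0.06 -18.04] turn 2.68 | units in target-axes [ -0.19  -3.9  -17.61]
```

View pics/side3.png

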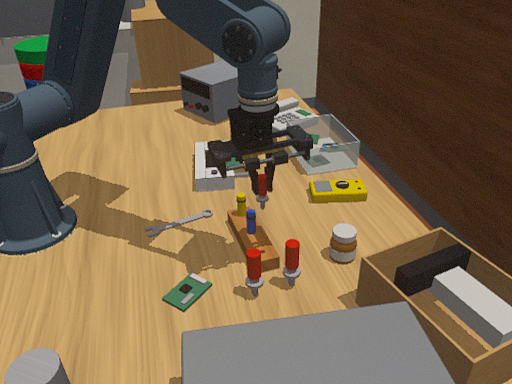

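View pics/wrist3.png

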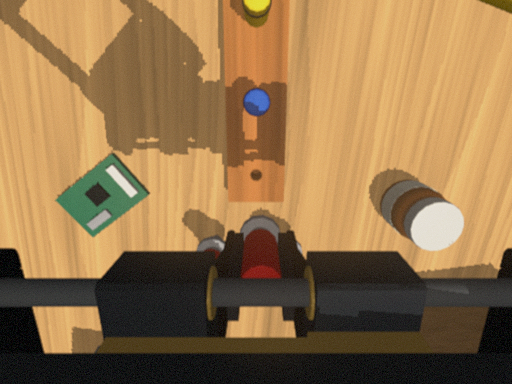

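The side view shows the pin lifted clear in the gripper at (262,185). The wrist view shows its collar at (262,225) and the empty socket at (256,175). Next: across to the jig.

```bash
python3 -m creep '[[0,0,-1,0,-1],[0,0,-1,0,-1],[0,0,-1,0,-1],[0,0,-1,0,-1],[0,0,-1,0,-1],[0,0,-1,0,-1],[0,0,-1,0,-1],[0,0,-1,0,-1],[0,0,-1,0,-1],[0,0,-1,0,-1],[0,0,-1,0,-1],[0,0,-1,0,-1]]'
python3 - <<'E'
from h import *
togo([.49,.07,.195],-.13)
E
```

```text
time_s: 11.28
eef_pos: [0.5051, -0.0321, 0.192]
tcp_rot: [1.157, 1.235, -1.132]
force: [0.0, 1.0, -1.1]
grip_width: 0.0192
t 11.28 pos [ 0.5051 -0.0321  0.192 ] F [ 0.02  0.95 -1.12] w 0.0192 yaw 0.084 tilt [ 0.0193  0.0023 -0.9998]
units now-axes [-0.15 -0.32 -5.15] turn 2.68 | units in target-axes [-0.17 -1.41 -4.96]
```

```bash
python3 -m creep '[[-0.05,-0.1,-1,0.7,-1],[-0.05,-0.2,-1,0.7,-1],[-0.05,-0.2,-1,0.7,-1],[-0.05,-0.3,-1,0.6,-1],[0,-0.3,-0.5,0,-1],[0,0,0,0,-1]]'
python3 - <<'E'
from h import *
togo([.49,.07,.195],-.13)
m=camera_model('wrist'); print(m['eye'],m['orientation'])
cv2.imwrite("pics/wrist4.png",grab_frame('wrist'))
E
```

```text
time_s: 12.02
eef_pos: [0.4828, 0.0663, 0.1961]
tcp_rot: [1.32, 1.13, -1.291]
force: [0.4, -1.0, -0.5]
grip_width: 0.0192
t 12.03 pos [0.4828 0.0663 0.1961] F [ 0.41 -1.04 -0.46] w 0.0192 yaw -0.135 tilt [ 0.02    0.0021 -0.9998]
units now-axes [ 0.06  0.33 -0.23] turn -0.06 | units in target-axes [ 0.06  0.33 -0.23]
[0.49107443 0.14944665 0.35823167] [-0.30356044  0.00197697 -0.13690259]
```

View pics/wrist4.png

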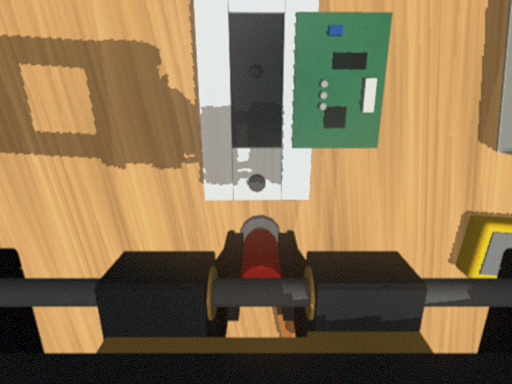

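Run:
```python
from h import *
a=cv2.imread('pics/wrist4.png'); 
b=np.clip(a[5:205,190:320].astype(float)*[3.0],0,255).astype(np.uint8)
crop(b,0,0,130,200,3,'pics/c7.png')
m=camera_model('wrist')
W=[(230,12),(283,12),(283,147),(230,147)]
p=[onz(m,u,.04) for u in W]; print(np.round(p,4), np.round([onz(m,u,.046) for u in W],4))
print('dark spot',onz(m,(256,71),.04))
```

```text
[[0.4803 0.2231 0.04  ]
 [0.5275 0.2169 0.04  ]
 [0.5136 0.096  0.04  ]
 [0.4604 0.1035 0.04  ]] [[0.4805 0.2217 0.046 ]
 [0.5268 0.2156 0.046 ]
 [0.5132 0.097  0.046 ]
 [0.461  0.1043 0.046 ]]
dark spot [0.49648835 0.17106092 0.04      ]
```

View pics/c7.png

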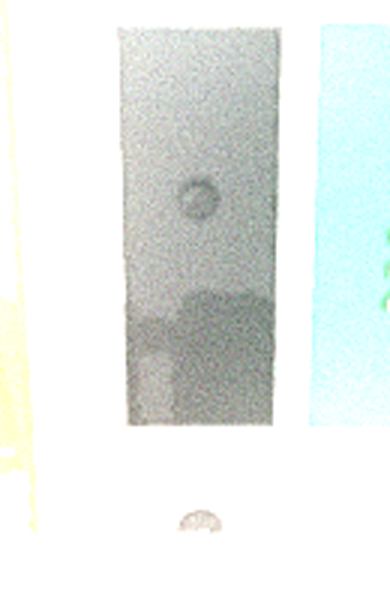

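With contrast stretched, the wrist picture shows a faint ring, the hole, at pixel (256,71). That is about 11 mm along +y of the window centre. Next I check how the pin sits in the grip.

Run:
```python
from h import *
a=cv2.imread('pics/wrist4.png'); s=observe(); m=camera_model('wrist')
M=R.from_rotvec(s['tcp_rot']).as_matrix(); 
b=a.copy()
k=6; x0,y0=215,195
b=cv2.resize(a[y0:285,x0:310],None,fx=k,fy=k,interpolation=cv2.INTER_CUBIC)
b=np.clip(b.astype(float)*1.6,0,255).astype(np.uint8)
for h,r in [(.030,.013),(.024,.013),(.080,.010)]:
  for t in np.linspace(0,2*np.pi,40):
    P=s['eef_pos']+M@np.array([.0447-h,r*np.cos(t),r*np.sin(t)])
    u=(proj(m,P)-[x0,y0]+.5)*k
    if 0<u[0]<b.shape[1] and 0<u[1]<b.shape[0]: b[int(u[1])-1:int(u[1])+2,int(u[0])-1:int(u[0])+2]=(0,255,255)
cv2.imwrite('pics/c8.png',b)
```

```text
(no output)
```

View pics/c8.png

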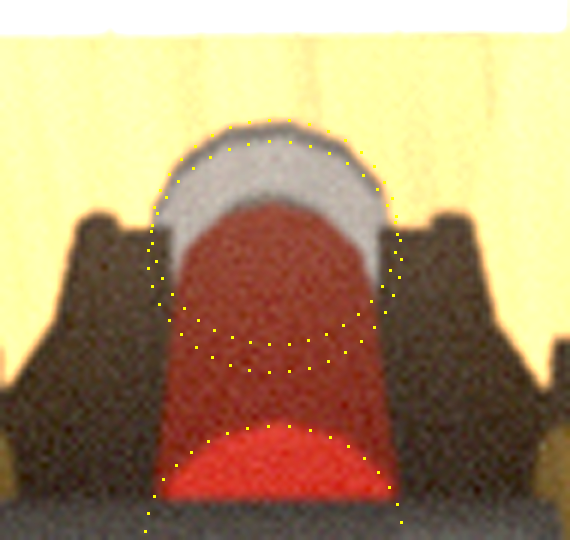

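```bash
python3 - <<'E'
from h import *
togo([.4945,.1562,.11],-.13)
E
python3 -m creep '[[0,0,-1,0,-1],[0,0,-1,0,-1],[0,0,-1,0,-1],[0,0,-1,0,-1],[0,0,-0.4,0,-1],[0,0,0,0,-1]]'
python3 - <<'E'
from h import *
togo([.4945,.1562,.11],-.13)
E
```

```text
t 12.07 pos [0.4832 0.0658 0.1961] F [ 1.    0.51 -1.04] w 0.0193 yaw -0.136 tilt [ 0.0206  0.002  -0.9998]
units now-axes [ 4.33 -0.14 -4.53] turn -0.07 | units in target-axes [ 4.33 -0.11 -4.53]
time_s: 12.82
eef_pos: [0.4985, 0.1507, 0.1963]
tcp_rot: [1.323, 1.124, -1.293]
force: [0.4, -0.3, -0.2]
grip_width: 0.0189
t 12.82 pos [0.4985 0.1507 0.1963] F [ 0.38 -0.32 -0.19] w 0.0189 yaw -0.14 tilt [ 2.300e-02 -6.000e-04 -9.997e-01]
units now-axes [ 4.31 -0.33 -0.23] turn -0.12 | units in target-axes [ 4.31 -0.33 -0.23]
```

```bash
python3 -m creep '[[0,-0.3,-0.2,0,-1],[1,0,0,0,-1],[1,0,0,0,-1],[1,0,0,0,-1],[0.5,0,0,0,-1],[0,0,0,0,-1]]'
python3 - <<'E'
from h import *
togo([.4945,.1562,.095],-.13)
E
```

```text
time_s: 13.58
eef_pos: [0.4935, 0.1529, 0.1252]
tcp_rot: [1.325, 1.121, -1.296]
force: [0.1, 1.0, 0.3]
grip_width: 0.0193
t 13.57 pos [0.4935 0.1529 0.1252] F [0.09 0.96 0.31] w 0.0193 yaw -0.143 tilt [ 0.0233 -0.0015 -0.9997]
units now-axes [ 1.51 -0.01 -0.17] turn -0.17 | units in target-axes [ 1.51 -0.01 -0.17]
```

```bash
python3 -m creep '[[0.7,0,-0.15,0,-1],[0.7,0,0,0,-1],[0,0,0,0,-1]]'
python3 - <<'E'
from h import *
togo([.4945,.1562,.085],-.13)
cv2.imwrite("pics/wrist5.png",grab_frame('wrist'))
a=grab_frame('scene');crop(a,290,120,420,250,5,'pics/c9.png')
a=grab_frame('side');crop(a,180,90,290,200,5,'pics/c10.png')
E
```

```text
time_s: 13.95
eef_pos: [0.4955, 0.1561, 0.0965]
tcp_rot: [1.327, 1.119, -1.294]
force: [0.3, -0.1, -0.7]
grip_width: 0.0191
t 13.95 pos [0.4955 0.1561 0.0965] F [ 0.26 -0.08 -0.71] w 0.0191 yaw -0.144 tilt [ 0.0257 -0.0013 -0.9997]
units now-axes [ 0.57 -0.07  0.  ] turn -0.17 | units in target-axes [ 0.57 -0.07  0.  ]
```

View pics/wrist5.png

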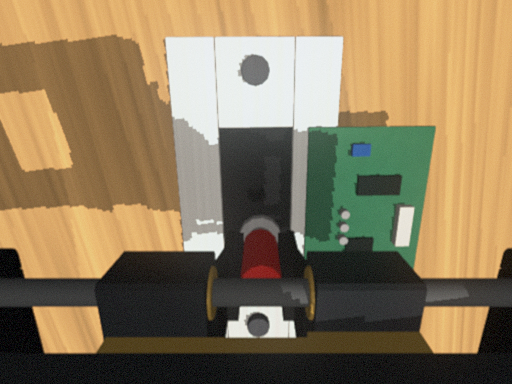

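View pics/c9.png

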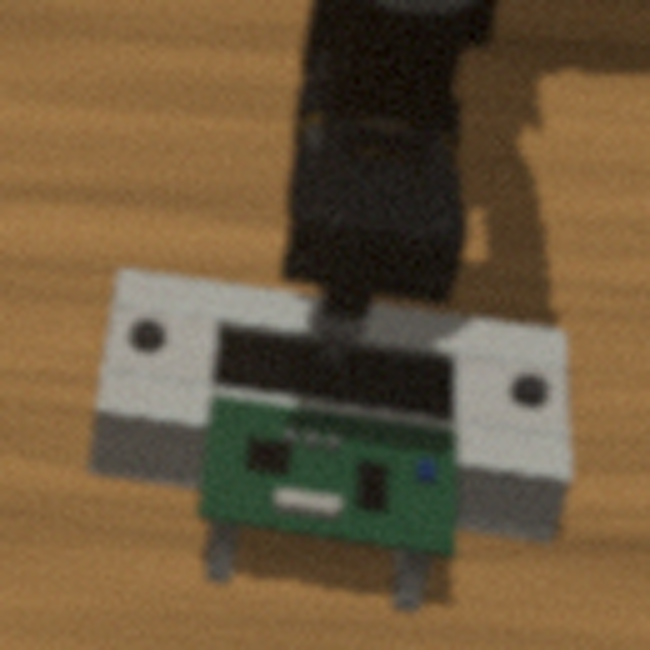

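View pics/c10.png

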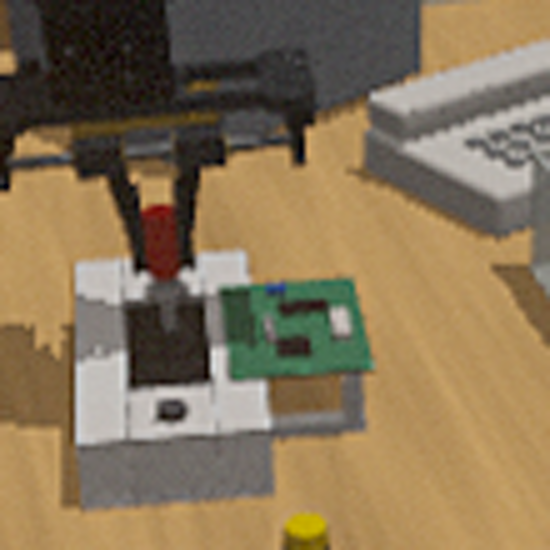

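Run:
```python
from h import *
a=cv2.imread('pics/wrist5.png'); 
b=np.clip(a[110:260,195:325].astype(float)*4,0,255).astype(np.uint8)
crop(b,0,0,130,150,4,'pics/c11.png')
```

View pics/c11.png

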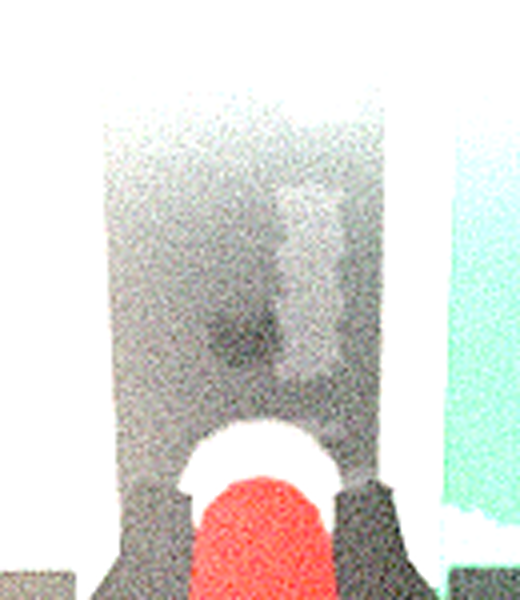

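```bash
python3 - <<'E'
from h import *
m=camera_model('wrist'); print('hole',onz(m,(256,193.7),.04))
E
python3 -m creep '[[0.3,-0.05,0,0,-1],[0.15,0,0,0,-1],[0.05,0,0,0,-1],[0,0,0,0,-1]]'
python3 - <<'E'
from h import *
togo([.4965,.1711,.085],-.13)
E
```

```text
hole [0.49707722 0.1712663  0.04      ]
time_s: 14.6
eef_pos: [0.4962, 0.1563, 0.0877]
tcp_rot: [1.329, 1.117, -1.291]
force: [-0.4, -0.1, -0.8]
grip_width: 0.0192
t 14.6 pos [0.4962 0.1563 0.0877] F [-0.36 -0.11 -0.77] w 0.0192 yaw -0.144 tilt [ 2.990e-02 -9.000e-04 -9.996e-01]
units now-axes [ 0.13 -0.1  -0.73] turn -0.17 | units in target-axes [ 0.13 -0.09 -0.73]
```

```bash
python3 -m creep '[[0.06,-0.08,0,0,-1],[0.06,0,0,0,-1],[0,0,0,0,-1]]'
python3 - <<'E'
from h import *
togo([.4965,.1711,.085],-.13)
E
```

```text
time_s: 14.98
eef_pos: [0.4948, 0.1566, 0.0853]
tcp_rot: [1.329, 1.116, -1.29]
force: [0.6, -0.1, -0.8]
grip_width: 0.0193
t 14.97 pos [0.4948 0.1566 0.0853] F [ 0.56 -0.12 -0.83] w 0.0193 yaw -0.144 tilt [ 3.030e-02 -8.000e-04 -9.995e-01]
units now-axes [ 0.02 -0.02 -0.73] turn -0.17 | units in target-axes [ 0.02 -0.01 -0.73]
```

```bash
python3 -m creep '[[0.04,0,0,0,-1],[0.03,0,0,0,-1]]'; python3 -m creep '[[0.03,0,0,0,-1]]'
```

```text
time_s: 15.22
eef_pos: [0.4949, 0.1566, 0.0843]
tcp_rot: [1.329, 1.116, -1.29]
force: [-1.7, -0.1, 7.0]
grip_width: 0.0193
time_s: 15.35
eef_pos: [0.495, 0.1566, 0.0843]
tcp_rot: [1.33, 1.116, -1.29]
force: [-1.6, 0.2, 6.2]
grip_width: 0.0186
```

```bash
python3 -m creep '[[0.02,0,-0.1,0,-1],[0.02,0,-0.1,0,-1]]';python3 -m creep '[[0.02,0,-0.1,0,-1],[0.02,0,-0.1,0,-1]]'
```

```text
time_s: 15.6
eef_pos: [0.4954, 0.1595, 0.0844]
tcp_rot: [1.327, 1.115, -1.29]
force: [-0.4, -3.4, 4.5]
grip_width: 0.0193
time_s: 15.85
eef_pos: [0.4959, 0.1621, 0.0842]
tcp_rot: [1.323, 1.114, -1.29]
force: [-1.0, -4.2, 5.9]
grip_width: 0.0191
```

```bash
python3 -m creep '[[0.015,0,-0.1,0,-1],[0.015,0,-0.1,0,-1]]';python3 -m creep '[[0.015,0,-0.1,0,-1],[0.015,0,-0.1,0,-1]]'
python3 - <<'E'
from h import *
togo([.4967,.1711,.085],-.13)
E
```

```text
time_s: 16.1
eef_pos: [0.4963, 0.1647, 0.0842]
tcp_rot: [1.319, 1.113, -1.29]
force: [-2.0, -3.6, 6.0]
grip_width: 0.019
time_s: 16.35
eef_pos: [0.4969, 0.1672, 0.0842]
tcp_rot: [1.316, 1.112, -1.291]
force: [-1.3, -4.7, 6.2]
grip_width: 0.019
t 16.35 pos [0.4969 0.1672 0.0842] F [-1.33 -4.68  6.15] w 0.019 yaw -0.136 tilt [ 0.0294 -0.0117 -0.9995]
units now-axes [-0.04 -0.04 -0.19] turn -0.08 | units in target-axes [-0.04 -0.03 -0.19]
```

```bash
python3 -m creep '[[0.015,-0.03,-0.1,0,-1],[0.015,-0.02,-0.1,0,-1]]';python3 -m creep '[[0.015,0,-0.1,0,-1]]';python3 -m creep '[[0.015,0,-0.1,0,-1]]'
python3 - <<'E'
from h import *
togo([.4967,.1711,.085],-.13)
E
```

```text
time_s: 16.6
eef_pos: [0.4973, 0.1707, 0.0839]
tcp_rot: [1.315, 1.11, -1.29]
force: [-0.6, -1.7, 2.5]
grip_width: 0.0193
time_s: 16.73
eef_pos: [0.4976, 0.1733, 0.0833]
tcp_rot: [1.317, 1.111, -1.29]
force: [0.4, -0.7, -0.3]
grip_width: 0.0191
time_s: 16.85
eef_pos: [0.4975, 0.1756, 0.0826]
tcp_rot: [1.316, 1.111, -1.29]
force: [-0.1, -1.5, 1.0]
grip_width: 0.0187
t 16.85 pos [0.4975 0.1756 0.0826] F [-0.07 -1.49  1.01] w 0.0187 yaw -0.137 tilt [ 0.0301 -0.0116 -0.9995]
units now-axes [-0.12 -0.01  0.23] turn -0.09 | units in target-axes [-0.12 -0.01  0.23]
```

```bash
python3 -m creep '[[0,0,0.08,0,-1],[0.05,0,0,0,-1]]';python3 -m creep '[[0.07,0,0,0,-1]]';python3 -m creep '[[0.07,0,0,0,-1]]'
python3 - <<'E'
from h import *
togo([.4967,.1711,.085],-.13)
E
```

```text
time_s: 17.1
eef_pos: [0.4969, 0.1746, 0.081]
tcp_rot: [1.316, 1.113, -1.291]
force: [-0.2, -1.0, -0.7]
grip_width: 0.019
time_s: 17.23
eef_pos: [0.4965, 0.1745, 0.0795]
tcp_rot: [1.316, 1.113, -1.292]
force: [-0.3, -1.5, 2.3]
grip_width: 0.0191
time_s: 17.35
eef_pos: [0.4961, 0.1743, 0.0781]
tcp_rot: [1.315, 1.114, -1.292]
force: [-0.6, -1.7, 1.5]
grip_width: 0.0196
t 17.35 pos [0.4961 0.1743 0.0781] F [-0.63 -1.71  1.52] w 0.0196 yaw -0.137 tilt [ 0.0273 -0.0116 -0.9996]
units now-axes [-0.34  0.06  0.16] turn -0.08 | units in target-axes [-0.34  0.06  0.16]
```

```bash
python3 -m creep '[[0.03,0,0.05,0,-1],[0.08,0,0.02,0,-1]]';python3 -m creep '[[0.1,0,0,0,-1]]';python3 -m creep '[[0.1,0,0,0,-1]]'
python3 - <<'E'
from h import *
togo([.4967,.1711,.085],-.13)
E
```

```text
time_s: 17.6
eef_pos: [0.4961, 0.173, 0.0756]
tcp_rot: [1.316, 1.114, -1.292]
force: [-0.9, -0.5, 0.5]
grip_width: 0.019
time_s: 17.73
eef_pos: [0.4961, 0.173, 0.0734]
tcp_rot: [1.316, 1.114, -1.293]
force: [-0.9, -0.1, -1.3]
grip_width: 0.0193
time_s: 17.85
eef_pos: [0.4961, 0.173, 0.0711]
tcp_rot: [1.316, 1.114, -1.293]
force: [-0.3, -0.3, 1.1]
grip_width: 0.0191
t 17.85 pos [0.4961 0.173  0.0711] F [-0.31 -0.32  1.07] w 0.0191 yaw -0.137 tilt [ 0.0273 -0.0107 -0.9996]
units now-axes [-0.69  0.06  0.1 ] turn -0.09 | units in target-axes [-0.69  0.06  0.1 ]
```

```bash
python3 -m creep '[[0.1,0,0,0,-1],[0.1,0,0,0,-1]]';python3 -m creep '[[0.1,0,0,0,-1]]';python3 -m creep '[[0.08,0,0,0,-1]]'
```

```text
time_s: 18.1
eef_pos: [0.4961, 0.173, 0.0668]
tcp_rot: [1.316, 1.114, -1.293]
force: [-0.8, -0.9, -0.3]
grip_width: 0.0193
time_s: 18.23
eef_pos: [0.4961, 0.173, 0.0646]
tcp_rot: [1.316, 1.114, -1.293]
force: [-1.7, -0.7, -0.1]
grip_width: 0.0193
time_s: 18.35
eef_pos: [0.4961, 0.173, 0.0628]
tcp_rot: [1.316, 1.114, -1.293]
force: [-0.7, -0.3, -0.1]
grip_width: 0.0192
```

```bash
python3 -m creep '[[0.06,0,0,0,-1]]';python3 -m creep '[[0.04,0,0,0,-1]]';python3 -m creep '[[0.025,0,0,0,-1]]';python3 -m creep '[[0.025,0,0,0,-1]]'
```

```text
time_s: 18.48
eef_pos: [0.4961, 0.173, 0.0615]
tcp_rot: [1.316, 1.114, -1.293]
force: [-0.8, -0.2, -0.3]
grip_width: 0.0194
time_s: 18.6
eef_pos: [0.4962, 0.173, 0.0608]
tcp_rot: [1.316, 1.114, -1.293]
force: [-1.4, -0.8, 6.2]
grip_width: 0.0192
time_s: 18.73
eef_pos: [0.4962, 0.1729, 0.0607]
tcp_rot: [1.316, 1.114, -1.293]
force: [-1.9, -0.4, 7.5]
grip_width: 0.0188
time_s: 18.85
eef_pos: [0.4962, 0.1729, 0.0608]
tcp_rot: [1.316, 1.114, -1.293]
force: [-1.7, 0.1, 5.5]
grip_width: 0.0191
```

```bash
python3 -m creep '[[0,0,0,0,-1],[0,0,0,0,0],[0,0,0,0,0],[0,0,0,0,0],[0,0,0,0,0]]'
python3 - <<'E'
from h import *
togo([.4967,.1711,.15],-.13)
E
```

```text
time_s: 19.48
eef_pos: [0.4978, 0.1732, 0.0607]
tcp_rot: [1.318, 1.112, -1.29]
force: [0.6, -0.8, -0.5]
grip_width: 0.0423
t 19.48 pos [0.4978 0.1732 0.0607] F [ 0.56 -0.83 -0.55] w 0.0423 yaw -0.137 tilt [ 0.0304 -0.0103 -0.9995]
units now-axes [-4.46  0.1   0.14] turn -0.09 | units in target-axes [-4.46  0.1   0.14]
```

```bash
python3 -m creep '[[-0.4,0,0,0,0],[-0.6,0,0,0,0],[-0.8,0,0,0,0],[-1,0,0,0,0],[-1,0,0,0,0],[-1,0,0,0,0],[0,0,1,0,0],[0,0,1,0,0],[0,0,1,0,0],[0,0,1,0,0],[0,0,0,0,0],[0,0,0,0,0]]'
python3 - <<'E'
from h import *
togo([.4967,.1711,.15],-.13)
m=camera_model('wrist')
w=grab_frame('wrist');cv2.imwrite("pics/wrist6.png",w)
a=grab_frame('side');crop(a,150,90,350,280,4,'pics/c12.png')
a=grab_frame('scene');cv2.imwrite('pics/scene6.png',a)
c,st=redtop(w,150,0,350,240);print(c,st,onz(m,(st[0]+st[2]/2,st[1]+st[3]/2),.096))
E
```

```text
time_s: 20.98
eef_pos: [0.4853, 0.0941, 0.1705]
tcp_rot: [1.325, 1.105, -1.278]
force: [-0.3, -0.3, 0.7]
grip_width: 0.0433
t 20.98 pos [0.4853 0.0941 0.1705] F [-0.32 -0.27  0.69] w 0.0433 yaw -0.136 tilt [ 0.0434 -0.009  -0.999 ]
units now-axes [ 1.01 -0.01 -3.89] turn -0.08 | units in target-axes [ 1.01  0.02 -3.89]
[256.28091873 102.05477032] [243  89  27  27 566] [0.49651693 0.17174044 0.096     ]
```

View pics/wrist6.png

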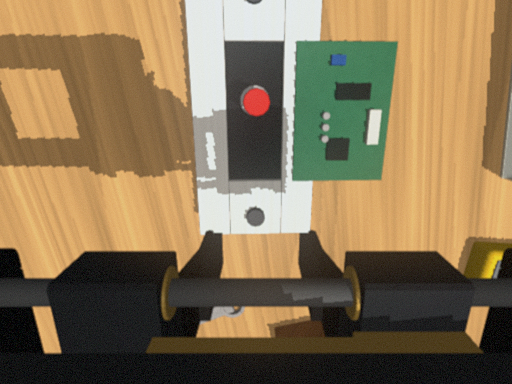

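View pics/c12.png

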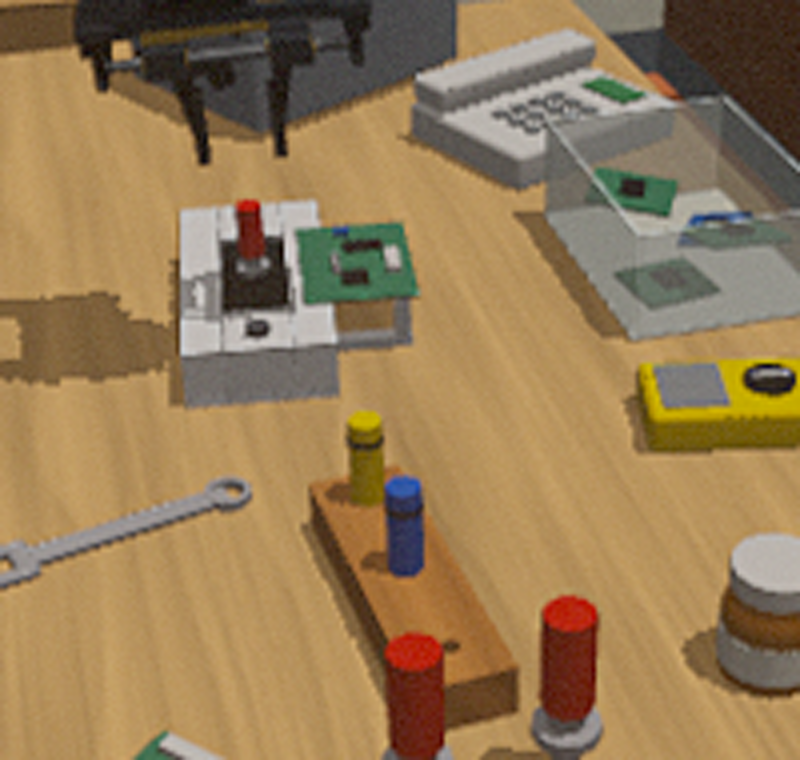

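View pics/scene6.png

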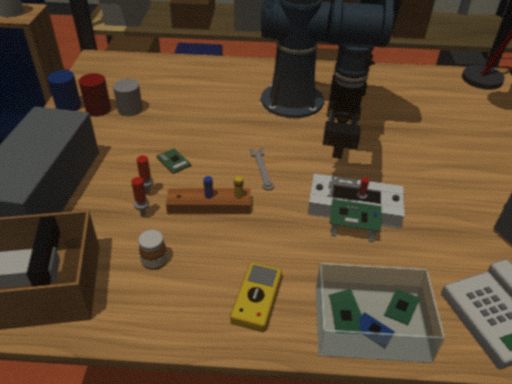

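The wrist view shows the pin's red top at (256,102) over its collar ring on the strip. Cast at home height, 96 mm, it lies at (0.4965, 0.1717), within about 1 mm of the hole measured earlier, so it is upright. The fingers are well clear, and the drivers, meter, jar, board and wrench sit where they were in the first scene picture.

Run:
```python
from rig import close_job
print(close_job())
```

```text
the job is handed in; nothing more can be done
None
```

I took the smallest red-handled pin from the stand and set its nose on the black strip about 15 mm short of the hole. I slid it along +y until it dropped in, pushed it home, let go and backed off. I then handed the job in at about 21 s; the hand-in reported no verdict.

- **Forces:** about 6–7 N at first contact, about 6 N down with up to 4.7 N of drag while sliding, and at most 7.5 N when pushing home.
- **Seating:** the gripper came down 23.5 mm between touching the strip and stopping, against the 24 mm expected. I put the 0.5 mm difference down to the tool leaning about 0.03 rad when the collar touched. I did not measure the pin's height separately after letting go.
- **Position:** after release the top of the handle lay within about 1 mm of the hole position measured earlier, so the pin stands upright in the hole.
- **Bystanders:** compared by eye in the last scene picture, the drivers, meter, jar, loose board and wrench show no visible shift. I did not measure them.
- **Disagreements:** the first estimates from the two fixed cameras differed by up to 7 mm, so I used the wrist camera for the grasp and the hole. The drop came within about 2 mm of where the wrist camera put the hole.

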